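# Clip a plankton counting cell onto the microscope stage

## Task

Clip the counting cell in place on the microscope stand: hold down the tail of the stage clip with one fingertip so that its nose lifts, and while it is held push the cell with the other fingertip beneath the nose until its long edge rests against both stop pins. Then let the clip down so that its nose clamps the cell. Push the cell flat along the stage, never pick it up or tip it, and leave the other things where they stand.

Things in the scene. Friction and masses are not known exactly. Their poses are not given: they have to be found in the camera images.
- stand: cream stereo microscope pillar stand, fixed; base slab 305 x 220 mm, flat top 28 mm above the bench. Origin: at bench level under the centre of the round dark stage plate (105 mm, flush). Its x axis is the push direction, from the base's free front (x = -110 mm) along the clip to the pillar; y across (+/-110), z up. The clip lies along x at y = 0. A cell against both pins has its origin at x = 0
- pin_a (a point): foot of one of the two steel stop pins, 3 mm across, 5 mm high, at stand x = 21.5, y = -26 mm on the base top
- pin_b (a point): foot of the other stop pin, alike, at stand x = 21.5, y = +26 mm
- pillar (a point): top of the pillar (25 mm across, foot 48 mm, 328 mm above the bench) at stand x = 165, y = 0. The microscope head is swung clear behind it: it fills stand x above 120, between y = -160 and +60 mm, from 145 to about 360 mm above the bench
- clip (a joint): sprung stage clip, angle in rad, grows as the tail is pressed. 0: at rest, nose 0.5 mm above the base top (a cell cannot get under, it butts on the nose at stand x = 12 mm). 0.245: nose underside 6 mm up, as on a cell. 0.40: end stop, nose 9.4 mm up, nose clear of a cell. Torque 0.055 N m at rest, 0.11 at the stop (4 N at 28 mm from the hinge). Springs back when let go
- clip_hinge (a point): middle of the clip's hinge axis, at stand x = 36 mm, 5 mm above the base top; bracket 24 mm wide, 10 mm high, x = 31 to 41 mm. The clip is a steel lever, 14 mm wide, 1.5 mm thick: nose on the front side, tail on the pillar side
- clip_tail (a point): point on the upper face of the clip's tail, mid-width, 28 mm behind the hinge axis, moves with the clip. The tail is flat from 5 to 42 mm behind the axis (stand x 41 to 78). At rest it slopes up at 0.40 rad to 18.5 mm above the base top at its end; fully pressed it lies level, upper face 2 mm above the base top, lower than the cell's top: a fingertip can slide along it
- clip_nose (a point): underside of the clip's nose (a 4 mm thick cross roll, 14 mm wide), at stand x = 14 mm when at rest; moves with the clip
- cell: plankton counting cell: loose flat plate of frosted acrylic, 40 mm (its x) by 76 mm (y) by 6 mm, about 30 g, with a shallow 20 x 50 mm well on top. Origin: centre of its underside. It lies on the base in front of the clip's nose, its x within 0.15 rad of the stand's x; leading long edge 20 mm ahead (+x) of the origin, the edge to push 20 mm behind
- sample_bottle: white plastic sample bottle, 62 mm across, 135 mm high, beside the base; leave alone. Origin at the centre of its underside
- dropper: amber dropper bottle, 36 mm across, 80 mm high, in front of the base; leave alone. Origin at the centre of its underside
- slide_box: blue slide box with white lid, 52 x 72 x 27 mm, in front of the base; leave alone. Origin at the centre of its underside
- tally: round steel hand tally counter, 44 mm across, 30 mm high, lying on a rear corner of the base; leave alone. Origin at the centre of its underside
Not all that is in view belongs to the job. What is meant by the cell is not black or pink, and is the larger of those in its own colour.

How it is judged (in metres and radians):
On the way, in this order (a step that is already met when the one before it is completed fails the run):
1. a finger holds the clip's tail down so that its nose is lifted clear of the cell's height (value of joint clip above 0.27 rad and contact force between the fingers and clip above 0.5 N), for 0.2 s.
2. with the clip still held down by a finger, the cell has been pushed beneath the nose up to both stop pins (value of joint clip above 0.25 rad and contact force between the fingers and clip above 0.5 N and x of cell in the frame of stand between -0.003 and 0.003 m and angle between the x axis of cell and the x axis of stand, either way round below 0.07 rad), for 0.1 s.
At the end, for the whole second after the job is handed in: the cell lies flat on the base at rest, its long edge against both stop pins (origin within 3 mm of stand x = 0, within 12 mm of y = 0, square within 0.07 rad), and the released clip's nose clamps it from above (clip angle 0.20 to 0.28 rad, over 1.5 N on the cell) (x of cell in the frame of stand between -0.003 and 0.003 m and y of cell in the frame of stand between -0.012 and 0.012 m and z of cell in the frame of stand below 0.03 m and angle between cell's own z axis and vertical below 0.05 rad and angle between the x axis of cell and the x axis of stand, either way round below 0.07 rad and value of joint clip between 0.2 and 0.28 rad and contact force between clip and cell above 1.5 N and linear speed of cell below 0.01 m/s); the robot touches nothing.
It fails at once if the cell is lifted or carried (z of cell in the frame of stand above 0.034 m).
It fails at once if the cell is tipped (angle between cell's own z axis and vertical above 0.2 rad).
It fails at once if another thing is moved by more than 15 mm (distance of any of sample_bottle, dropper, slide_box, tally from where it was at the start of the episode above 0.015 m).
It also fails if it takes over 45 s, if anything falls off the work surface, if the arm or the gripper's body presses on something with over 40 N, if the wrist force passes 120 N, or if a joint passes its speed limit or range.

## Robot

A 6-joint arm with a two-finger parallel gripper is mounted at the origin on the work surface. World frame = base frame: x ahead of the robot, y to its left, z up, the work surface at z = 0. Lengths are in mm, angles in rad, forces in N, time in s.
With the tool pointing down it reaches from about 275 to 750 mm from the base axis. Payload 10.2 kg.
Tool frame: the origin (TCP) lies on the front face of the gripper's body, between the roots of the fingers; the fingertips stand 73 mm ahead of it and the grasp point (between the pads) lies ctrl.grip_depth ahead of it (ctrl.grip_depth is the distance from the TCP to the grasp point, in mm); z points along the fingers, y is the direction in which the jaws open and shut (so a half turn about z gives the same grasp; the last joint's range is limited). The gripper opens to 85 mm and grips with 20 to 120 N. Pads are 22 mm wide; open, the fingers measure 114 mm over their backs; the gripper's body (76 mm by 85 mm) begins 54 mm behind the grasp point. The pads swing forward as they close: fully open they stand 13 mm farther back than shut.
Start: joints at [0.902, 0.313, 1.498, -0, 1.331, -0.223], TCP at [226.383, 473.69, 303.894] pointing down, gripper open.
Joint ranges: [-2.94, 2.94], [-0.97, 2.17], [0.19, 2.56], [-1.23, 4.37], [0.02, 3.11], [-2.88, 2.88]. Speed limits (rad/s): [2.39, 2.39, 3.01, 3.14, 3.14, 3.14].

## Interface

Orientations are given as a unit quaternion [w, x, y, z].
In Python, from rig import readout, capture, ctrl, nets gives the robot as it stands. The module is installed in compiled form; this text tells all that it offers.
- The arm moves only by the tool apply_moves, never from a script. Its argument "targets" is a list of rows, each a list of 4 numbers: the shift along the tool's x, y, z in cm, then the turn about the tool's z in degrees. A call has 1 to 8 rows; each row shifts and turns the commanded pose from where the row before left it, along the tool's axes as they then stand; what a row does not reach is not made up. A row lasts 1/10 s, in which the tool goes at most 50 mm and 8.59 degrees, less where a joint would pass 70% of its speed; a pose out of reach is approached as far as the arm can. A call with a gripper value outside its range is refused whole. "grip" is the finger opening in cm, from 0 to 8.54, set as the call begins (left out, the last holds). The fingers move at their own pace and stop on an object; "force" is the grip in N (left out, the last holds). Time passes only in rows, so rows that do not move let the fingers close. It gives the time, the measured TCP pose, the force and the opening at its end, in the units of the state.
- readout.sense(): the state, without advancing time (a new reading comes with each control period).
- capture(name): name is "scene" or "top" or "wrist"; returns a dict with "img" (420x560x3 uint8, red, green, blue), "fov_y" (degrees; the focal length in pixels is half the picture's height over the tangent of half this angle, whatever the lens; pixels are square), "cx", "cy" (the principal point, pixels), "eye" and "rotation" of the camera in the world. Camera axes: x right, y down, z forward; pixel columns grow to the right and rows downward; lengths in mm; the calibration is good to about 2 mm. A picture is of the moment at which its call begins. There is no depth.
- ctrl.finish_job(): hands the job in, once; it reports no verdict.
Trained networks look in the newest picture that a camera, given by its name, has taken for a name from the list of things; names that differ only in an ending like _2 or _b are one class to them, and where a whole thing is asked for, a point or a joint stands for the part that bears it (a point fixed in the world has none). Each returns a list of dicts, best first, with "score" (0 to 1); they miss things now and then, are a little off and sometimes report something else, mostly with a low value. They report only what shows in the picture. A call takes as long as a camera call. They do not tell look-alikes from the thing itself.
- nets.boxes_of(camera, target): "location" ([column, row] as shares, 0 to 1, of the picture: columns of its width, rows of its height, amid what is visible of it).
The state is a dict: "time_s": time; "joints": joint angles; "dq": joint speeds; "tau": joint torques, N m; "eef_pos": TCP position; "ee_rot": TCP orientation; "force": force on the tool from outside, world axes, zero at the start; "wrist_torque": the same for the moment, N m; "grip_width": opening from 0.0 (shut) to 1.0 (fully open).
Only numpy, scipy, OpenCV 4.12 (cv2) and the standard library are available. Lean on these libraries where they do the work, as an engineer would, in place of code of your own. Each camera call takes 0.05 s, during which the arm holds its last target.

## Working session

There is one attempt and no reset: what is moved stays moved. The work goes in short steps, Python scripts to look and compute and a tool call to move; the robot and the scene stay as the last step left them, time stands still between calls to the robot, and variables do not carry over. Pictures are saved under pics/ and viewed, and the job is handed in when it is done.

Besides the shell and the picture viewer there is one more tool, called after "Emit:" by a JSON object that holds its "api" and its "payload". apply_moves: Moves the arm, as the interface text tells. Its arguments: {"type":"object","properties":{"targets":{"type":"array"},"grip":{"type":"number"},"force":{"type":"number"}},"required":["targets"]}

```bash
mkdir -p pics
cat > h.py <<'E'
import numpy as np, cv2
from rig import readout, capture, ctrl, nets
def save(n,f):
    c=capture(n); cv2.imwrite('pics/'+f,cv2.cvtColor(c['img'],cv2.COLOR_RGB2BGR)); return c
def foc(c): return 210/np.tan(np.radians(c['fov_y'])/2)
def ray(c,u,v):
    R=np.array(c['rotation']); f=foc(c); d=R@np.array([(u-c['cx'])/f,(v-c['cy'])/f,1.]); return np.array(c['eye']),d
def atz(c,u,v,z):
    e,d=ray(c,u,v); return e+d*(z-e[2])/d[2]
def proj(c,p):
    q=np.array(c['rotation']).T@(np.array(p)-np.array(c['eye'])); f=foc(c); return np.array([c['cx']+f*q[0]/q[2],c['cy']+f*q[1]/q[2]])
E
python3 - <<'E'
from h import *
np.set_printoptions(precision=3,suppress=True)
print(readout.sense()); print(ctrl.grip_depth)
for n in ['scene','top','wrist']:
    c=save(n,n+'0.png'); print(n,c['fov_y'],c['cx'],c['cy'],c['eye'],c['rotation'])
    for t in ['stand','pin_a','pillar','clip_hinge','clip_tail','clip_nose','cell','sample_bottle','dropper','slide_box','tally']:
        r=nets.boxes_of(n,t); print(' ',t,[(round(x['score'],2),round(x['location'][0]*560),round(x['location'][1]*420)) for x in r[:4]])
E
```

```text
{'time_s': 0.0, 'joints': array([ 0.902,  0.313,  1.498,  0.   ,  1.331, -0.223]), 'dq': array([-0.   , -0.   ,  0.   , -0.   ,  0.   ,  0.001]), 'tau': array([  0.   , -41.227, -25.974,  -0.   ,   0.004,  -0.   ]), 'eef_pos': array([226.271, 473.549, 303.324]), 'ee_rot': array([-0.   ,  0.221,  0.975, -0.001]), 'force': array([-0.088, -0.34 , -0.312]), 'wrist_torque': array([-0.   , -0.037,  0.019]), 'grip_width': 1.0023837840839251}
53.900000000000006
scene 57.7783066408794 279.99422350815354 206.3866858462372 [910.707 248.088 746.593] [-0.127  0.321  0.882 -0.321]
  stand [(0.75, 394, 284)]
  pin_a [(0.57, 391, 280), (0.27, 300, 251)]
  pillar [(0.98, 397, 283)]
  clip_hinge [(0.68, 328, 263), (0.16, 397, 283)]
  clip_tail [(0.55, 322, 264)]
  clip_nose [(0.54, 327, 264)]
  cell [(0.83, 187, 262), (0.72, 221, 306), (0.71, 299, 250), (0.71, 221, 201)]
  sample_bottle [(0.89, 265, 321)]
  dropper [(0.82, 246, 235)]
  slide_box [(0.75, 262, 207)]
  tally [(0.86, 341, 316), (0.28, 392, 282)]
top 49.78172703408429 273.2112200083782 216.2485796260711 [ 386.884 -115.074 1108.062] [-0.089  0.722 -0.681  0.084]
  stand [(0.94, 199, 257)]
  pin_a [(0.69, 197, 260)]
  pillar [(0.73, 199, 259)]
  clip_hinge [(0.73, 231, 264), (0.55, 195, 258)]
  clip_tail [(0.74, 234, 264)]
  clip_nose [(0.69, 235, 262), (0.5, 199, 258)]
  cell [(0.91, 376, 250), (0.81, 264, 256), (0.8, 325, 183), (0.75, 278, 182)]
  sample_bottle [(0.84, 231, 185)]
  dropper [(0.73, 313, 229)]
  slide_box [(0.6, 328, 268)]
  tally [(0.74, 199, 240)]
wrist 67.99553637173173 276.6612177371889 207.62964195824767 [157.432 506.568 372.908] [0.127 0.836 0.528 0.08 ]
  stand [(0.84, 101, 409)]
  pin_a [(0.78, 99, 407)]
  pillar [(0.59, 95, 409)]
  clip_hinge []
  clip_tail []
  clip_nose []
  cell []
  sample_bottle []
  dropper []
  slide_box []
  tally []
```

Run:
```python
s=open('h.py').read()
s=s.replace("import numpy as np, cv2","import numpy as np, cv2\nfrom scipy.spatial.transform import Rotation as Ro\ndef RM(q): return Ro.from_quat([q[1],q[2],q[3],q[0]]).as_matrix()")
s=s.replace("np.array(c['rotation'])","RM(c['rotation'])")
open('h.py','w').write(s)
```

```text
(no output)
```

View pics/scene0.png

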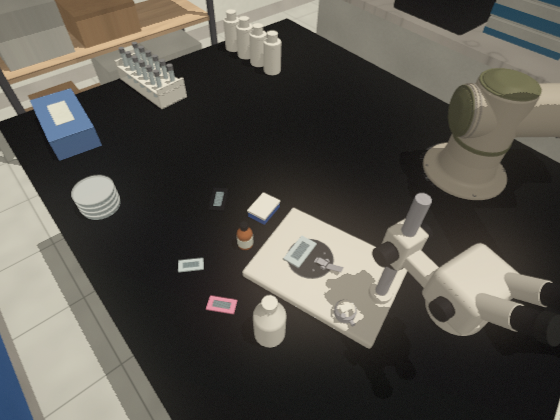

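View pics/top0.png

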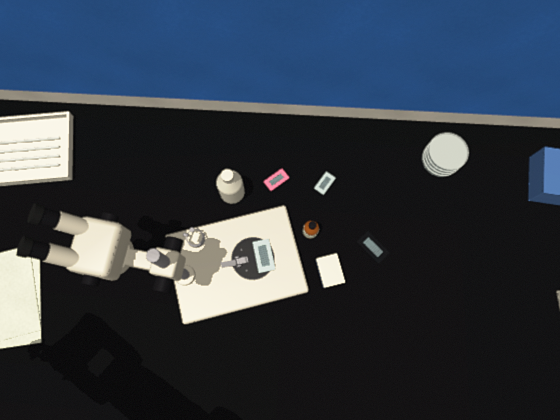

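View pics/wrist0.png

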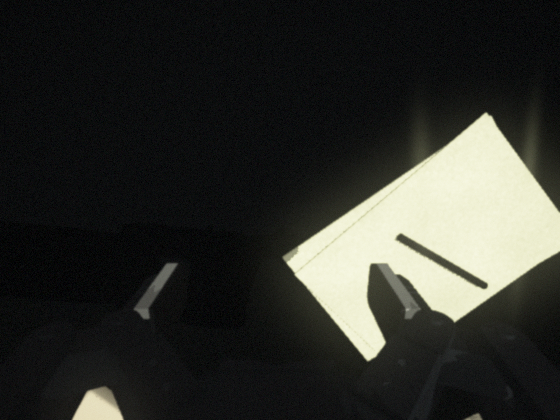

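Run:
```python
from h import *
np.set_printoptions(precision=1,suppress=True)
c=capture('top'); im=c['img']
for n,u,v,z in [('cell',264,256,34),('small',325,183,0),('pink',276,180,0),('black',373,247,0),('c1',286,206,28),('c2',307,292,28),('c3',184,323,28),('bottle',231,185,70),('box',328,268,27),('drop',313,229,40),('disc',253,258,28)]: print(n,atz(c,u,v,z))
print(atz(c,560,210,0),atz(c,0,210,0),atz(c,280,0,0))
cr=cv2.resize(cv2.cvtColor(im[190:340,150:350],cv2.COLOR_RGB2BGR),None,fx=4,fy=4,interpolation=cv2.INTER_CUBIC); cv2.imwrite('pics/topcrop.png',cr)
s=capture('scene'); cr=cv2.resize(cv2.cvtColor(s['img'][200:350,235:435],cv2.COLOR_RGB2BGR),None,fx=4,fy=4,interpolation=cv2.INTER_CUBIC); cv2.imwrite('pics/scrop.png',cr)
for n,u,v,z in [('cell',299,250,34),('disc',310,257,28),('c1',292,210,28),('c2',245,275,28),('c3',370,347,28)]: print('s',n,atz(s,u,v,z))
```

```text
cell [555.8 -82.5  34. ]
small [ 759.1 -226.     0. ]
pink [759.9 -99.8   0. ]
black [ 599.3 -350.     0. ]
c1 [ 684.4 -128.7   28. ]
c2 [ 477.1 -189.1   28. ]
c3 [389.2  93.3  28. ]
bottle [717.5   6.6  70. ]
box [ 536.9 -237.    27. ]
drop [ 627.4 -196.7   40. ]
disc [550.3 -56.2  28. ]
[ 721.9 -822.     0. ] [639.6 593.7   0. ] [1302.4  -80.5    0. ]
s cell [559.1 -79.9  34. ]
s disc [549.8 -53.2  28. ]
s c1 [ 490.4 -180.9   28. ]
s c2 [ 688.6 -109.1   28. ]
s c3 [600.2 166.1  28. ]
```

View pics/topcrop.png

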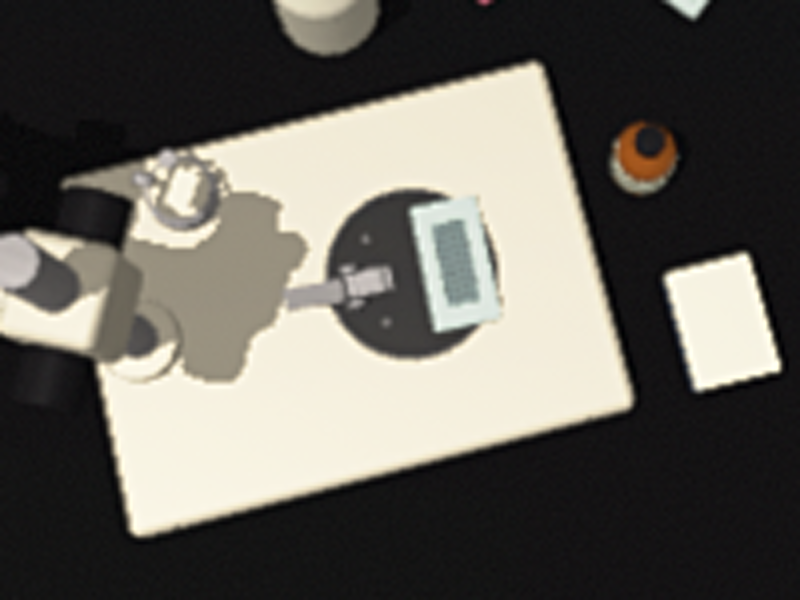

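View pics/scrop.png

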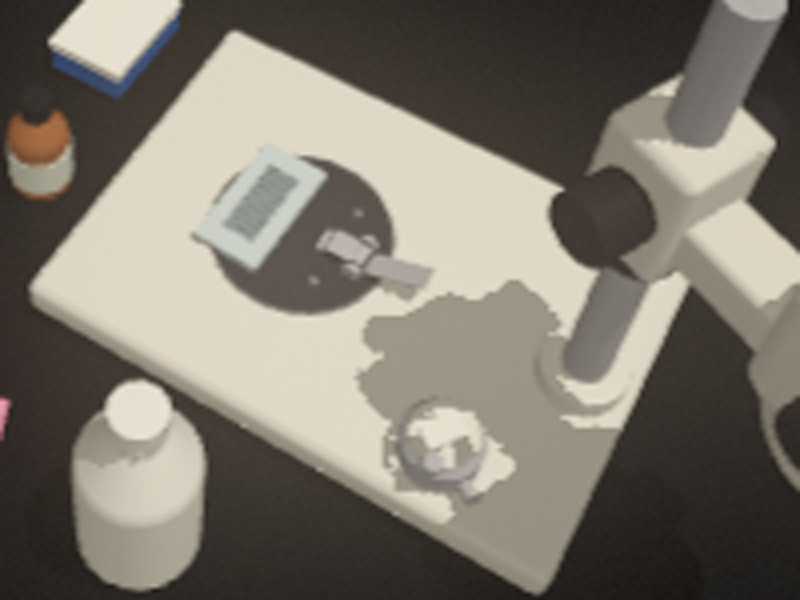

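Run:
```python
from h import *
from scipy.optimize import least_squares
np.set_printoptions(precision=3,suppress=True)
t=capture('top'); s=capture('scene')
# obs: cam, pixel, stand pt
obs=[(t,(286.25,205.5),(-110,-110,28)),(t,(308.25,292),(-110,110,28)),(t,(183.75,324.25),(195,110,28)),
(t,(253.25,258.25),(0,0,28)),(t,(241.25,249.75),(21.5,-26,33)),(t,(246.75,270.5),(21.5,26,33)),
(s,(293.5,208),(-110,110,28)),(s,(243,273),(-110,-110,28)),(s,(372,346),(195,-110,28)),(s,(311.5,258.75),(0,0,28)),(s,(324.75,253),(21.5,26,33)),(s,(313.5,270),(21.5,-26,33))]
def S(p,q): 
    c,si=np.cos(p[2]),np.sin(p[2]); return np.array([p[0]+c*q[0]-si*q[1],p[1]+si*q[0]+c*q[1],q[2]])
f=lambda p:np.concatenate([proj(c,S(p,q))-np.array(u) for c,u,q in obs])
r=least_squares(f,[550,-55,1.85],loss='soft_l1'); print(r.x); print(f(r.x).reshape(-1,2))
for cam in (t,s):
    r2=least_squares(lambda p:np.concatenate([proj(c,S(p,q))-np.array(u) for c,u,q in obs if c is cam]),[550,-55,1.85]); print(r2.x)
p=r.x; q=readout.sense(); R=RM(q['ee_rot']); print(R, ctrl.grip_depth)
def inv(w):
    d=w[:2]-p[:2]; c,si=np.cos(p[2]),np.sin(p[2]); return np.array([c*d[0]+si*d[1],-si*d[0]+c*d[1],w[2]])
# cell corners in top crop
for cr,cam,off in [([(411,207),(478,197),(501,320),(436,333)],t,(150,190)),([(268,147),(327,176),(253,268),(197,235)],s,(235,200))]:
    P=np.array([inv(atz(cam,u/4+off[0],v/4+off[1],34)) for u,v in cr]); print(P,P.mean(0))
W=capture('wrist'); print('cam in tool',R.T@(W['eye']-q['eef_pos']), R.T@RM(W['rotation']))
```

```text
[549.668 -52.411   1.879]
[[-2.166 -0.963]
 [-0.567 -0.471]
 [-2.763  0.165]
 [-1.838 -0.061]
 [-1.182 -0.079]
 [-1.641  0.11 ]
 [-0.441 -2.708]
 [-1.837 -2.767]
 [-0.02  -0.381]
 [-1.217 -1.565]
 [-0.255 -0.936]
 [-0.175 -0.93 ]]
[549.437 -56.56    1.875]
[551.067 -49.146   1.886]
[[-0.902  0.431 -0.   ]
 [ 0.431  0.902 -0.   ]
 [ 0.    -0.    -1.   ]] 53.900000000000006
[[-12.626 -37.056  34.   ]
 [-53.281 -32.994  34.   ]
 [-48.243  42.466  34.   ]
 [ -8.988  40.392  34.   ]] [-30.784   3.202  34.   ]
[[-41.591  34.648  34.   ]
 [ -3.288  35.221  34.   ]
 [ -8.334 -39.674  34.   ]
 [-44.872 -38.153  34.   ]] [-24.521  -1.989  34.   ]
cam in tool [ 76.398  -0.075 -69.042] [[ 0.001 -0.955 -0.298]
 [ 1.     0.001  0.   ]
 [-0.    -0.298  0.955]]
```

Emit:
{"api": "apply_moves", "payload": {"targets": [[-2.9,-3.5,0,0],[-2.9,-3.5,0,0],[-2.9,-3.5,0,0],[-2.9,-3.5,0,0],[-2.9,-3.5,0,0],[-2.9,-3.5,0,0],[-2.9,-3.5,0,0]], "grip": 4.0}}

```text
time_s: 2.75
eef_pos: [303.8, 163.5, 304.1]
ee_rot: [0.0, 0.221, 0.975, 0.0]
force: [2.3, -0.1, 0.2]
grip_width: 0.468
```

Emit:
{"api": "apply_moves", "payload": {"targets": [[-2.9,-3.5,0,0],[-2.9,-3.5,0,0],[-2.9,-3.5,0,0],[-2.9,-3.5,0,0],[-2.9,-3.5,0,0],[-2.9,-3.5,0,0],[-2.9,-3.5,0,0],[0,0,0,0]]}}

```text
time_s: 3.55
eef_pos: [382.0, -147.4, 303.7]
ee_rot: [0.0, 0.223, 0.975, -0.0]
force: [-1.0, -0.8, -0.7]
grip_width: 0.466
```

Emit:
{"api": "apply_moves", "payload": {"targets": [[0,0,0,7.8],[0,0,0,7.8],[0,0,0,7.8],[0,0,0,7.8],[0,0,0,7.8],[0,0,0,7.8],[0,0,0,0]]}}

```text
time_s: 4.25
eef_pos: [381.4, -143.0, 304.0]
ee_rot: [0.0, 0.591, 0.807, 0.0]
force: [0.4, -0.0, -0.1]
grip_width: 0.469
```

Emit:
{"api": "apply_moves", "payload": {"targets": [[0,4.7,1,0],[0,4.7,1,0],[0,4.7,1,0],[0,4.7,1,0],[0,0,0,0],[0,0,0,0]]}}

```text
time_s: 4.85
eef_pos: [560.7, -85.8, 263.1]
ee_rot: [-0.001, 0.588, 0.809, -0.0]
force: [-0.5, -0.5, -0.2]
grip_width: 0.465
```

Run:
```python
from h import *
np.set_printoptions(precision=3,suppress=True)
q=readout.sense();print(q['eef_pos'],RM(q['ee_rot']),q['joints'],q['force'],ctrl.grip_depth)
save('wrist','w1.png')
```

```text
[560.652 -85.774 263.053] [[-0.307  0.952 -0.002]
 [ 0.952  0.307  0.001]
 [ 0.001 -0.001 -1.   ]] [-0.358  0.439  1.427 -0.     1.278 -0.671] [-0.514 -0.451 -0.182] 53.900000000000006
```

View pics/w1.png

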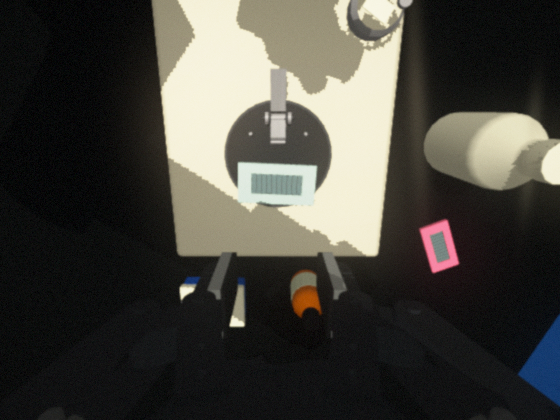

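Run:
```python
from h import *
from scipy.optimize import least_squares
np.set_printoptions(precision=3,suppress=True)
c=capture('wrist'); im=cv2.cvtColor(c['img'],cv2.COLOR_RGB2BGR)
cv2.imwrite('pics/w1c.png',cv2.resize(im[60:270,170:390],None,fx=3.6,fy=2.8*3.6/2.8,interpolation=cv2.INTER_CUBIC)[:600*2][:756])
cv2.imwrite('pics/w1d.png',cv2.resize(im[60:215,205:355],None,fx=3.8,fy=3.8,interpolation=cv2.INTER_CUBIC))
g=cv2.cvtColor(im,cv2.COLOR_BGR2GRAY)
for t in ['pin_a','clip_hinge','clip_tail','clip_nose','cell','dropper','slide_box','tally']:
    r=nets.boxes_of('wrist',t); print(' ',t,[(round(x['score'],2),round(x['location'][0]*560,1),round(x['location'][1]*420,1)) for x in r[:3]])
# edges
L=[];Rr=[]
for v in range(195,245,10):
    row=g[v].astype(float); print(v, row[165:180].astype(int), row[375:392].astype(int))
print(g[245:265,230].astype(int),g[245:265,330])
```

```text
pin_a [(0.59, 274.8, 112.7)]
  clip_hinge [(0.74, 278.8, 106.2)]
  clip_tail [(0.64, 277.1, 105.7)]
  clip_nose [(0.75, 278.7, 108.2), (0.52, 490.8, 144.8)]
  cell [(0.88, 275.9, 180.7), (0.73, 277.0, 115.3), (0.55, 260.3, 354.5)]
  dropper [(0.77, 308.0, 297.0)]
  slide_box [(0.75, 236.1, 295.6)]
  tally [(0.76, 371.3, 10.5)]
195 [ 29  30  32  30  34  35  64 116 136 140 146 146 149 150 149] [238 237 239 238 238 237 231 225 198 132  75  54  56  55  55  54  50]
205 [ 24  29  26  30  30  29  29  59 112 133 143 147 145 145 147] [237 237 236 237 236 231 224 201 137  74  57  52  52  52  51  52  50]
215 [ 25  26  22  27  27  28  29  26  58 108 131 139 145 147 146] [237 237 237 236 230 221 201 131  69  55  52  49  52  49  50  48  46]
225 [ 26  25  25  26  27  29  28  25  30  58 110 131 139 140 144] [235 236 234 229 223 202 133  68  50  48  50  49  45  46  46  43  44]
235 [ 17  18  22  23  22  16  25  25  26  26  49  98 126 137 142] [237 234 229 222 196 133  65  47  46  45  45  48  45  43  46  46  43]
[147 149 144 146 147 146 139 109  87  83  80  73  61  59  50  46  40  33
  31  33] [152 150 150 150 151 148 146 126 122 121 121 123 120 122 118 122 118 121
 118 119]
```

View pics/w1d.png

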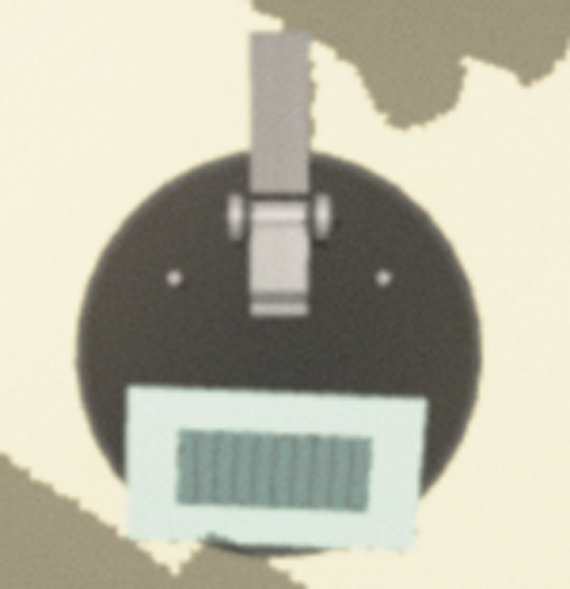

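```bash
cat >> h.py <<'E'
def S(p,q): 
    c,si=np.cos(p[2]),np.sin(p[2]); return np.array([p[0]+c*q[0]-si*q[1],p[1]+si*q[0]+c*q[1],q[2]])
def inv(p,w):
    d=w[:2]-p[:2]; c,si=np.cos(p[2]),np.sin(p[2]); return np.array([c*d[0]+si*d[1],-si*d[0]+c*d[1],w[2]])
E
python3 - <<'E'
from h import *
from scipy.optimize import least_squares
np.set_printoptions(precision=3,suppress=True)
c=capture('wrist')
k=lambda x,y:np.array([205+(x+.5)/3.8-.5,60+(y+.5)/3.8-.5])
obs=[(k(174,278),(21.5,26,33)),(k(384,278),(21.5,-26,33)),(k(279,351),(0,0,28))]
el=[(171.5,195),(175.6,235)]; er=[(384,195),(380,235)]; ef=[(230,252),(330,252)]
def f(p):
    r=[ (inv(p,atz(c,*u,q[2]))-np.array(q))[:2] for u,q in obs]
    r+= [[inv(p,atz(c,*u,28))[1]-110] for u in el]+[[inv(p,atz(c,*u,28))[1]+110] for u in er]+[[inv(p,atz(c,*u,28))[0]+110] for u in ef]
    return np.concatenate(r)
r=least_squares(f,[550,-55,1.87]); p=r.x; print(p, f(p))
P=np.array([inv(p,atz(c,*k(*u),34)) for u in [(128,386),(428,399),(413,550),(127,541)]]); print(P,P.mean(0))
d=P[0]-P[1]; print(np.arctan2(-d[0],d[1]), np.linalg.norm(d))
print('nose',inv(p,atz(c,*k(279,310),31)),'hinge',inv(p,atz(c,*k(279,213),38)),'tail end',inv(p,atz(c,*k(279,33),46.5)))
q=readout.sense(); print('tcp',inv(p,q['eef_pos']), np.arctan2(RM(q['ee_rot'])[1,0],RM(q['ee_rot'])[0,0]))
for n,u,z in [('drop',(308,297),50),('box',(236,296),20)]: print(n,inv(p,atz(c,*u,z)))
E
```

```text
[549.906 -50.193   1.88 ] [-3.135 -0.101 -3.134 -0.02  -0.172 -0.11  -2.166 -2.107  2.383  2.121
  3.237  3.205]
[[ -8.204  38.125  34.   ]
 [-11.513 -37.936  34.   ]
 [-51.55  -35.532  34.   ]
 [-49.063  39.883  34.   ]] [-30.082   1.135  34.   ]
-0.043476978540097674 76.13338286835116
nose [10.41 -0.08 31.  ] hinge [33.855 -0.012 38.   ] tail end [72.438  0.084 46.5  ]
tcp [-37.865   1.022 264.124] 1.8789002426425283
drop [-147.946  -31.542   50.   ]
box [-166.311   48.222   20.   ]
```

Emit:
{"api": "apply_moves", "payload": {"targets": [[-2.0,0.1,0,0],[-2.0,0,2,0],[0,0,4,0],[0,0,4,0],[0,0,3,0],[0,0,2,0],[0,0,0,0],[0,0,0,0]]}}

```text
time_s: 6.2
eef_pos: [574.0, -124.4, 114.6]
ee_rot: [0.0, 0.59, 0.807, 0.0]
force: [0.2, -0.4, 1.5]
grip_width: 0.471
```

Run:
```python
from h import *
np.set_printoptions(precision=3,suppress=True)
q=readout.sense();p=[550.7,-53.1,1.879];print(inv(p,q['eef_pos']),q['force'])
save('wrist','w2.png')
c=save('scene','s2.png');cv2.imwrite('pics/s2c.png',cv2.resize(cv2.cvtColor(c['img'][180:330,210:410],cv2.COLOR_RGB2BGR),None,fx=4,fy=4,interpolation=cv2.INTER_CUBIC))
```

```text
[-74.995  -0.527 114.628] [ 0.234 -0.372  1.517]
```

View pics/w2.png

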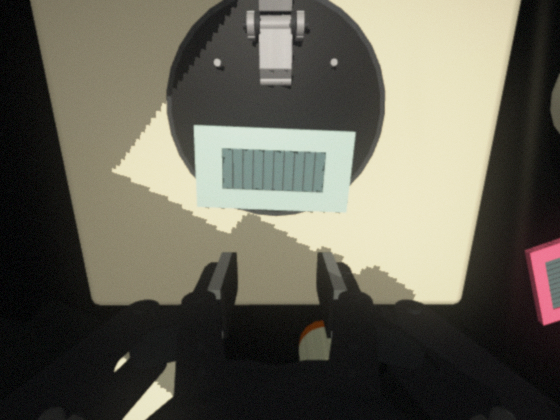

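View pics/s2c.png

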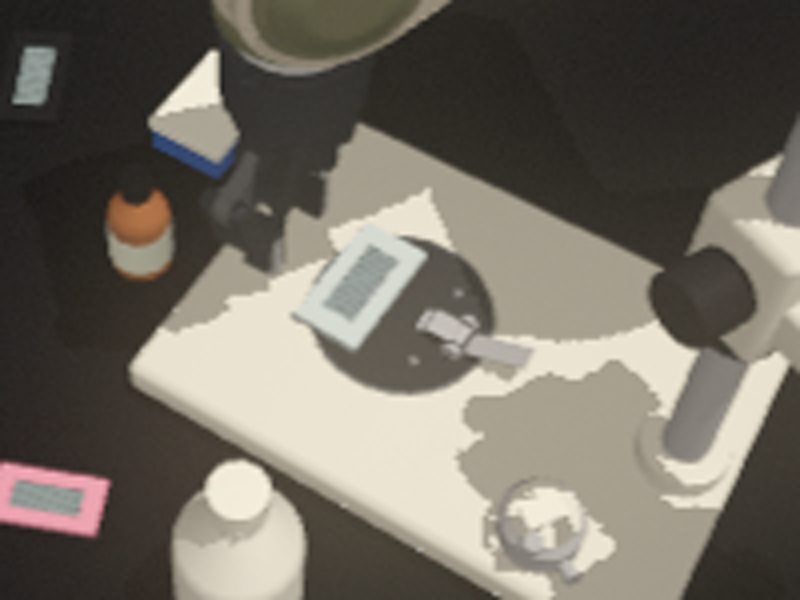

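Emit:
{"api": "apply_moves", "payload": {"targets": [[0,0,0.5,0],[0,0,0.4,0],[0,0,0,0]]}}

```text
time_s: 6.6
eef_pos: [573.4, -124.2, 104.5]
ee_rot: [-0.0, 0.59, 0.807, -0.0]
force: [0.7, 1.0, -0.8]
grip_width: 0.468
```

Emit:
{"api": "apply_moves", "payload": {"targets": [[0,0,0.15,0],[0,0,0,0]]}}

```text
time_s: 6.8
eef_pos: [573.6, -124.2, 103.3]
ee_rot: [-0.0, 0.59, 0.807, -0.0]
force: [-0.6, 0.8, -0.6]
grip_width: 0.467
```

Emit:
{"api": "apply_moves", "payload": {"targets": [[0,0,0.15,0],[0,0,0,0]]}}

```text
time_s: 7.0
eef_pos: [573.6, -124.3, 101.8]
ee_rot: [-0.0, 0.59, 0.807, -0.0]
force: [0.2, -0.4, 0.1]
grip_width: 0.472
```

Emit:
{"api": "apply_moves", "payload": {"targets": [[0,0,0.1,0],[0,0,0,0]]}}

```text
time_s: 7.2
eef_pos: [573.6, -124.2, 100.8]
ee_rot: [-0.0, 0.59, 0.807, -0.0]
force: [0.1, 0.2, -0.2]
grip_width: 0.471
```

Emit:
{"api": "apply_moves", "payload": {"targets": [[0,0,0.1,0],[0,0,0,0]]}}

```text
time_s: 7.4
eef_pos: [573.6, -124.2, 99.8]
ee_rot: [-0.0, 0.59, 0.807, -0.0]
force: [1.0, 0.6, -0.1]
grip_width: 0.474
```

Emit:
{"api": "apply_moves", "payload": {"targets": [[0,0,0.1,0],[0,0,0,0]]}}

```text
time_s: 7.6
eef_pos: [573.7, -124.3, 99.2]
ee_rot: [0.0, 0.59, 0.807, 0.0]
force: [-0.7, 0.9, 3.0]
grip_width: 0.468
```

Emit:
{"api": "apply_moves", "payload": {"targets": [[0,0,0.1,0],[0,0,0,0]]}}

```text
time_s: 7.8
eef_pos: [573.8, -124.3, 99.1]
ee_rot: [0.0, 0.59, 0.807, -0.0]
force: [-4.5, 1.6, 13.2]
grip_width: 0.468
```

Run:
```python
from h import *
np.set_printoptions(precision=3,suppress=True)
q=readout.sense();p=[550.7,-53.1,1.879];print(inv(p,q['eef_pos']),q['force'])
save('wrist','w3.png')
```

```text
[-74.808  -0.389  99.103] [-4.493  1.577 13.231]
```

View pics/w3.png

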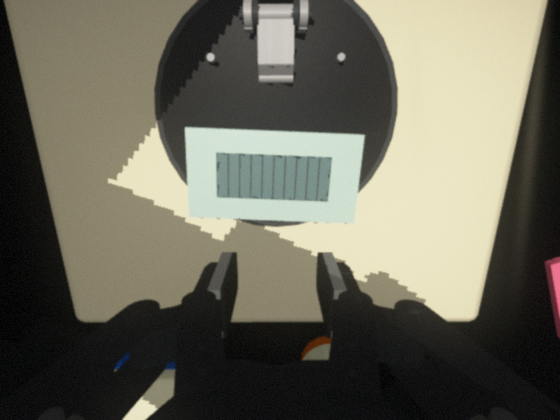

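Emit:
{"api": "apply_moves", "payload": {"targets": [[0,0,-0.4,0],[0,0,0,0]]}}

```text
time_s: 8.05
eef_pos: [573.8, -124.3, 102.3]
ee_rot: [0.0, 0.59, 0.807, 0.0]
force: [-0.5, 0.4, 0.5]
grip_width: 0.466
```

Run:
```python
from h import *
np.set_printoptions(precision=2,suppress=True)
q=readout.sense();p=[550.7,-53.1,1.879];print(inv(p,q['eef_pos']),q['force'])
c=save('wrist','w4.png'); R=RM(q['ee_rot'])
for v in [(11,20,71),(11,-20,71),(-11,20,71),(11,34,71),(11,-34,71)]: print(v,proj(c,q['eef_pos']+R@np.array(v)))
for v in [(21.5,26,33),(21.5,-26,33)]: print(v,proj(c,S(p,v)))
im=cv2.cvtColor(c['img'],cv2.COLOR_RGB2BGR); cv2.imwrite('pics/w4c.png',cv2.resize(im[40:290,150:400],None,fx=2.4,fy=2.4,interpolation=cv2.INTER_CUBIC))
```

```text
[-74.9   -0.44 102.27] [-0.52  0.44  0.48]
(11, 20, 71) [317.97 249.55]
(11, -20, 71) [236.6 249.5]
(-11, 20, 71) [316.23 288.81]
(11, 34, 71) [346.44 249.57]
(11, -34, 71) [208.11 249.48]
(21.5, 26, 33) [212.13  58.11]
(21.5, -26, 33) [340.68  58.26]
```

View pics/w4c.png

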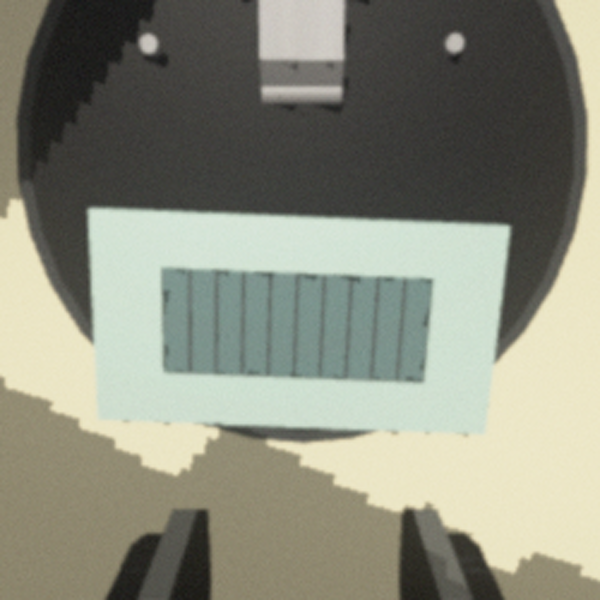

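Run:
```python
from h import *
np.set_printoptions(precision=2,suppress=True)
p=[550.7,-53.1,1.879]; c=capture('wrist')
k=lambda x,y:(150+(x+.5)/2.4-.5,40+(y+.5)/2.4-.5)
for u in [(89,208),(510,226),(486,434),(98,418)]: print(inv(p,atz(c,*k(*u),34)))
print(inv(p,atz(c,*k(205,510),31)),inv(p,atz(c,*k(300,101),30)))
```

```text
[-5.09 38.29 34.  ]
[ -8.15 -36.7   34.  ]
[-47.61 -35.29  34.  ]
[-44.38  39.89  34.  ]
[-65.27  20.42  31.  ] [12.94  0.84 30.  ]
```

Emit:
{"api": "apply_moves", "payload": {"targets": [[1.0,0,0,0],[0.6,0,0,0],[0.3,0,0,0],[0.3,0,0,0],[0.3,0,0,0],[0.3,0,0,0],[0.3,0,0,0],[0,0,0,0]]}}

```text
time_s: 8.95
eef_pos: [564.2, -94.4, 101.9]
ee_rot: [-0.0, 0.59, 0.807, 0.0]
force: [0.3, -0.5, -0.3]
grip_width: 0.468
```

Run:
```python
from h import *
np.set_printoptions(precision=2,suppress=True)
q=readout.sense();p=[550.7,-53.1,1.879];print(inv(p,q['eef_pos']),q['force'])
c=save('wrist','w5.png')
im=cv2.cvtColor(c['img'],cv2.COLOR_RGB2BGR); cv2.imwrite('pics/w5c.png',cv2.resize(im[40:290,150:400],None,fx=2.4,fy=2.4,interpolation=cv2.INTER_CUBIC))
```

```text
[-43.45  -0.3  101.91] [ 0.33 -0.46 -0.33]
```

View pics/w5c.png

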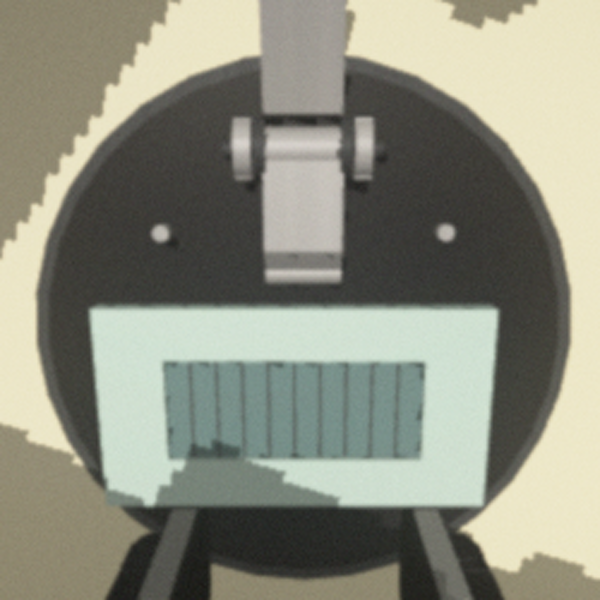

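Run:
```python
from h import *
np.set_printoptions(precision=2,suppress=True)
p=[550.7,-53.1,1.879]; c=capture('wrist')
k=lambda x,y:(150+(x+.5)/2.4-.5,40+(y+.5)/2.4-.5)
for u in [(89,308),(498,308),(485,506),(107,506)]: print(inv(p,atz(c,*k(*u),34)))
for u in [(160,233),(446,233)]: print('pin',inv(p,atz(c,*k(*u),33)))
print(inv(p,atz(c,*k(300,281),30)))
```

```text
[ 8.2  39.87 34.  ]
[  8.28 -35.64  34.  ]
[-31.73 -36.15  34.  ]
[-31.79  39.65  34.  ]
pin [21.68 26.18 33.  ]
pin [ 21.74 -25.45  33.  ]
[12.65  0.94 30.  ]
```

Emit:
{"api": "apply_moves", "payload": {"targets": [[-0.5,0,0,0],[-1.0,0,-1,0],[0,0,-4,0],[0,0,-4,-8],[0,0,0,-8],[0,0,0,-8],[0,0,0,-8],[0,0,0,-8]], "grip": 8.0}}

```text
time_s: 9.85
eef_pos: [569.1, -109.9, 192.8]
ee_rot: [0.001, 0.276, 0.961, -0.0]
force: [1.0, 0.6, 0.1]
grip_width: 0.933
```

Emit:
{"api": "apply_moves", "payload": {"targets": [[0,0,0,-8],[0,0,0,-8],[0,0,0,-8],[0,0,0,-8],[0,0,0,-8],[0,0,0,-8],[0,0,0,-2],[0,0,0,0]]}}

```text
time_s: 10.65
eef_pos: [569.0, -109.8, 192.6]
ee_rot: [0.0, -0.153, 0.988, -0.0]
force: [-0.7, -0.0, -0.1]
grip_width: 0.935
```

Run:
```python
from h import *
np.set_printoptions(precision=3,suppress=True)
q=readout.sense();p=[550.7,-53.1,1.879];print(inv(p,q['eef_pos']),q['force'],q['joints'],q['grip_width']); R=RM(q['ee_rot']); print(R, np.degrees(np.arctan2(R[1,1],R[0,1])-p[2]))
```

```text
[-59.601  -0.272 192.649] [-0.738 -0.002 -0.068] [-0.393  0.535  1.472 -0.     1.133 -2.271] 0.9352038303209187
[[-0.953 -0.303  0.001]
 [-0.303  0.953 -0.   ]
 [-0.001 -0.001 -1.   ]] -0.02471094263870978
```

Emit:
{"api": "apply_moves", "payload": {"targets": [[0.05,3.3,2,0],[0,3.26,2,0],[0,0,2,0],[0,0,0,0],[0,0,0,0]]}}

```text
time_s: 11.15
eef_pos: [549.0, -47.4, 132.7]
ee_rot: [0.0, -0.153, 0.988, -0.0]
force: [0.1, -0.3, 0.9]
grip_width: 0.937
```

Run:
```python
from h import *
np.set_printoptions(precision=3,suppress=True)
q=readout.sense();p=[550.7,-53.1,1.879];print(inv(p,q['eef_pos']),q['force'],q['grip_width'])
c=save('wrist','w6.png');R=RM(q['ee_rot'])
for v in [(11,40,62),(11,-40,62)]: print(proj(c,q['eef_pos']+R@np.array(v)))
for v in [(21.5,26,33),(21.5,-26,33),(-31.8,1.9,34),(41,12,38),(36+42*.92,7,46.5)]: print(v,proj(c,S(p,v)))
s=save('scene','s6.png');cv2.imwrite('pics/s6c.png',cv2.resize(cv2.cvtColor(s['img'][180:330,210:410],cv2.COLOR_RGB2BGR),None,fx=4,fy=4,interpolation=cv2.INTER_CUBIC))
```

```text
[  5.983  -0.099 132.736] [ 0.077 -0.332  0.902] 0.9374112971210625
[362.148 258.101]
[189.762 257.932]
(21.5, 26, 33) [303.636 203.529]
(21.5, -26, 33) [301.479 284.574]
(-31.8, 1.9, 34) [211.664 243.479]
(41, 12, 38) [338.354 229.889]
(74.64, 7, 46.5) [402.864 244.253]
```

View pics/w6.png

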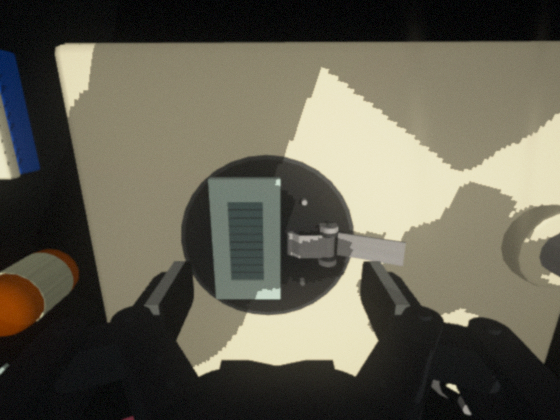

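View pics/s6c.png

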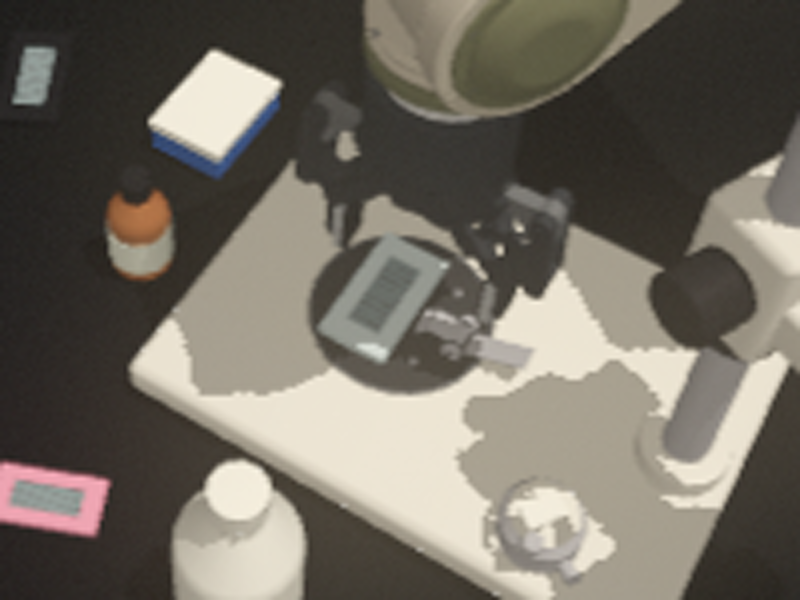

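Emit:
{"api": "apply_moves", "payload": {"targets": [[0,0,1,0],[0,0,1,0],[0,0,0.5,0],[0,0,0.5,0],[0,0,0,0],[0,0,0,0]]}}

```text
time_s: 11.85
eef_pos: [548.5, -46.7, 101.9]
ee_rot: [0.0, -0.154, 0.988, -0.0]
force: [-0.1, 0.3, 0.8]
grip_width: 0.935
```

Run:
```python
from h import *
np.set_printoptions(precision=3,suppress=True)
q=readout.sense();p=[550.7,-53.1,1.879];print(inv(p,q['eef_pos']),q['force'],q['grip_width'])
c=save('wrist','w7.png')
```

```text
[  6.79   0.14 101.94] [-0.106  0.259  0.803] 0.9347986877614533
```

View pics/w7.png

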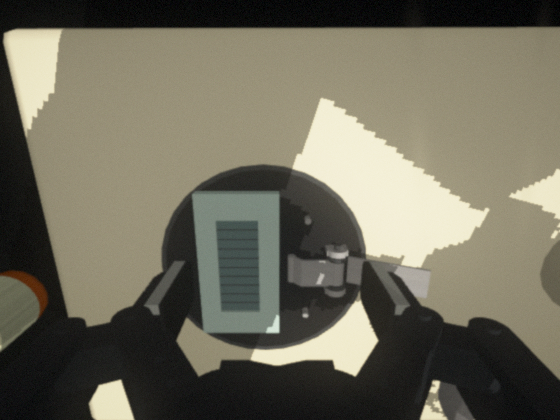

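Emit:
{"api": "apply_moves", "payload": {"targets": [[0,-0.1,0.3,0],[0,0,0.2,0],[0,0,0,0],[0,0,0,0]]}}

```text
time_s: 12.3
eef_pos: [548.9, -47.6, 97.2]
ee_rot: [0.0, -0.153, 0.988, -0.0]
force: [-0.6, 0.0, 3.8]
grip_width: 0.939
```

Run:
```python
from h import *
np.set_printoptions(precision=3,suppress=True)
q=readout.sense();p=[550.7,-53.1,1.879];print(inv(p,q['eef_pos']),q['force'],q['grip_width'])
c=save('wrist','w8.png');im=cv2.cvtColor(c['img'],cv2.COLOR_RGB2BGR); cv2.imwrite('pics/w8c.png',cv2.resize(im[170:370,150:450],None,fx=2.6,fy=2.6,interpolation=cv2.INTER_CUBIC))
R=RM(q['ee_rot'])
for v in [(11,39.8,62),(11,-39.8,62)]: print(proj(c,q['eef_pos']+R@np.array(v)))
```

```text
[ 5.755  0.042 97.221] [-0.598  0.019  3.78 ] 0.9385527739986292
[361.757 258.126]
[190.226 257.951]
```

View pics/w8c.png

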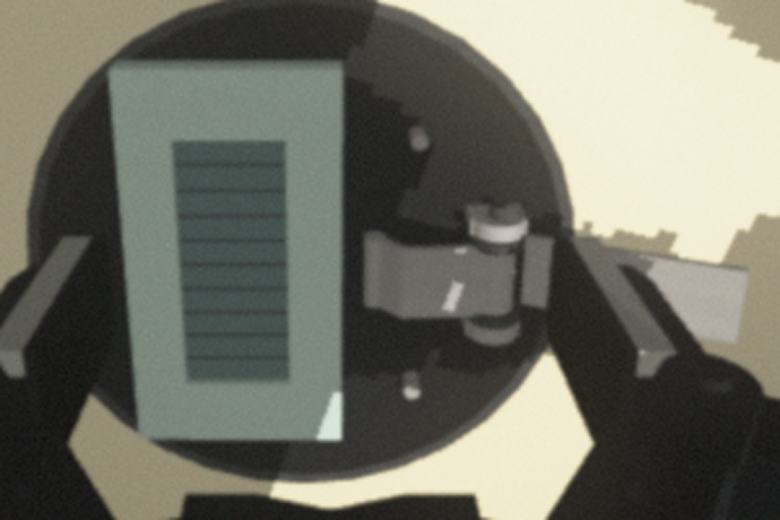

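Emit:
{"api": "apply_moves", "payload": {"targets": [[0,0,0.2,0],[0,0,0,0],[0,0,0,0]]}}

```text
time_s: 12.65
eef_pos: [548.8, -47.5, 95.0]
ee_rot: [0.0, -0.153, 0.988, 0.0]
force: [-0.2, 0.7, 4.7]
grip_width: 0.939
```

Emit:
{"api": "apply_moves", "payload": {"targets": [[0,0,0.15,0],[0,0,0,0],[0,0,0,0]]}}

```text
time_s: 12.95
eef_pos: [548.9, -47.5, 93.5]
ee_rot: [0.0, -0.153, 0.988, 0.0]
force: [-0.3, 1.5, 5.3]
grip_width: 0.932
```

Run:
```python
from h import *
np.set_printoptions(precision=3,suppress=True)
q=readout.sense();p=[550.7,-53.1,1.879];print(inv(p,q['eef_pos']),q['force'],q['grip_width'])
c=save('wrist','w9.png');im=cv2.cvtColor(c['img'],cv2.COLOR_RGB2BGR); cv2.imwrite('pics/w9c.png',cv2.resize(im[170:370,150:450],None,fx=2.6,fy=2.6,interpolation=cv2.INTER_CUBIC))
```

```text
[ 5.853  0.074 93.546] [-0.319  1.505  5.288] 0.9316355329805853
```

View pics/w9c.png

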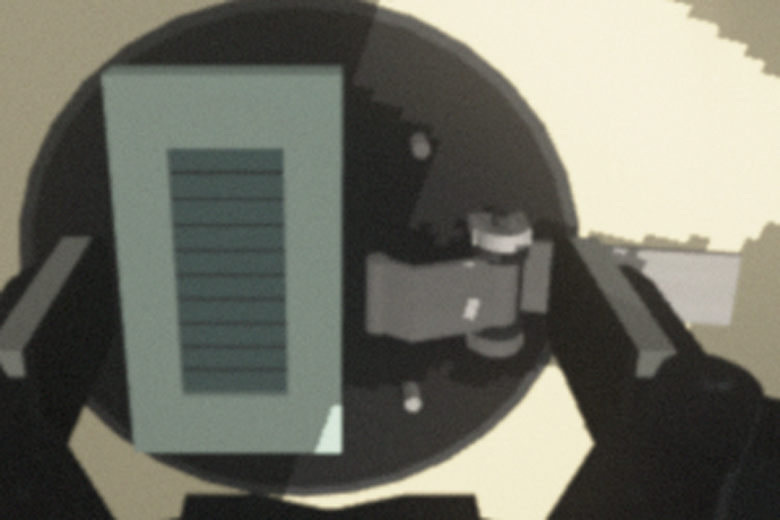

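Emit:
{"api": "apply_moves", "payload": {"targets": [[0,0,0.1,0],[0,0,0,0],[0,0,0,0]]}}

```text
time_s: 13.3
eef_pos: [548.9, -47.6, 92.6]
ee_rot: [0.0, -0.153, 0.988, -0.0]
force: [0.1, 1.2, 6.0]
grip_width: 0.938
```

Emit:
{"api": "apply_moves", "payload": {"targets": [[0,0,0.1,0],[0,0,0,0],[0,0,0,0]]}}

```text
time_s: 13.6
eef_pos: [548.9, -47.6, 91.8]
ee_rot: [0.0, -0.154, 0.988, -0.0]
force: [-0.2, 1.6, 7.6]
grip_width: 0.938
```

Run:
```python
from h import *
np.set_printoptions(precision=3,suppress=True)
q=readout.sense();p=[550.7,-53.1,1.879];print(inv(p,q['eef_pos']),q['force'],q['grip_width'])
c=save('wrist','w10.png');im=cv2.cvtColor(c['img'],cv2.COLOR_RGB2BGR); cv2.imwrite('pics/w10c.png',cv2.resize(im[170:370,150:450],None,fx=2.6,fy=2.6,interpolation=cv2.INTER_CUBIC))
s=save('scene','s10.png');cv2.imwrite('pics/s10c.png',cv2.resize(cv2.cvtColor(s['img'][210:310,260:390],cv2.COLOR_RGB2BGR),None,fx=6,fy=6,interpolation=cv2.INTER_CUBIC))
# nose roll end predicted px for angles: 
for th in (0,.2,.3,.4):
    a=np.arctan2(0.5-5,14-36) # nose underside rel hinge
    r=np.hypot(4.5,22); ang=np.arctan2(-4.5,-22)-th
    x=36+r*np.cos(ang); z=33+r*np.sin(ang)+4
    print(th,x,z-4-28,[proj(c,S(p,(x-2,y,z-1))) for y in(7,-7)])
    L=42; zz=lambda d:30+d*np.sin(.4-th); print('  tail end',[proj(c,S(p,(36+L*np.cos(.4-th),y,zz(L)))) for y in (7,-7)])
```

```text
[ 5.755  0.04  91.755] [-0.235  1.558  7.574] 0.9383988804215795
0 14.0 0.5 [array([289.514, 267.545]), array([289.126, 293.936])]
  tail end [array([441.23 , 284.873]), array([436.078, 313.522])]
0.2 13.54452329891491 4.960425677205762 [array([288.885, 272.329]), array([288.503, 299.362])]
  tail end [array([437.701, 275.176]), array([432.932, 302.564])]
0.3 13.652756309260639 7.202430345484238 [array([289.316, 274.847]), array([288.916, 302.213])]
  tail end [array([434.577, 270.563]), array([430.027, 297.337])]
0.4 13.9842755915476 9.422429057777329 [array([290.272, 277.418]), array([289.838, 305.123])]
  tail end [array([430.686, 266.157]), array([426.366, 292.338])]
```

View pics/w10c.png

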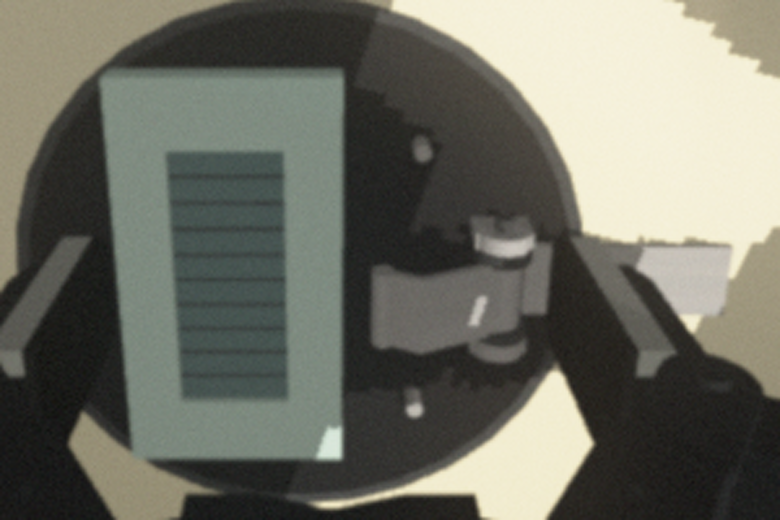

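View pics/s10c.png

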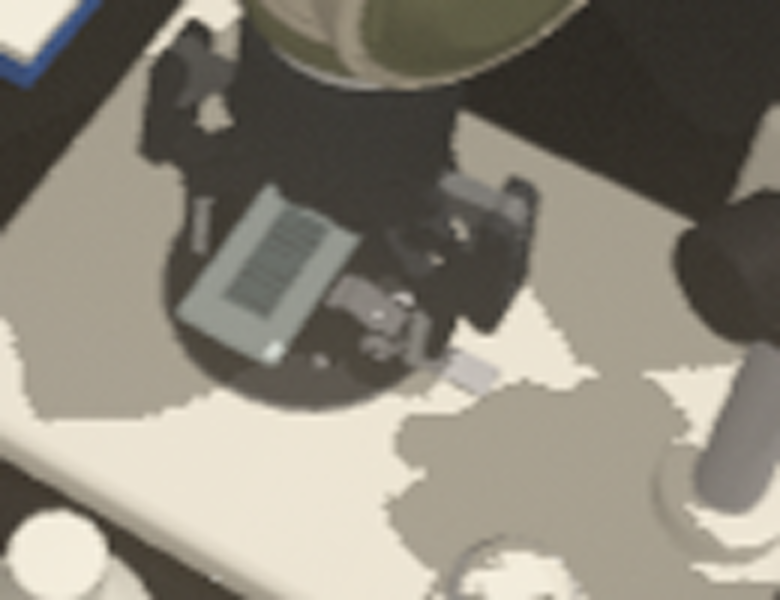

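Emit:
{"api": "apply_moves", "payload": {"targets": [[0,0.2,-0.03,0],[0,0.2,0,0],[0,0.2,0,0],[0,0.2,0,0],[0,0.2,0,0],[0,0,0,0]]}}

```text
time_s: 14.3
eef_pos: [546.2, -38.7, 92.1]
ee_rot: [0.001, -0.154, 0.988, -0.001]
force: [2.0, -3.1, 5.4]
grip_width: 0.937
```

Run:
```python
from h import *
np.set_printoptions(precision=3,suppress=True)
q=readout.sense();p=[550.7,-53.1,1.879];print(inv(p,q['eef_pos']),q['force'],q['grip_width'])
c=save('wrist','w11.png');im=cv2.cvtColor(c['img'],cv2.COLOR_RGB2BGR); cv2.imwrite('pics/w11c.png',cv2.resize(im[170:370,150:450],None,fx=2.6,fy=2.6,interpolation=cv2.INTER_CUBIC))
```

```text
[15.097 -0.118 92.131] [ 2.044 -3.139  5.355] 0.936721584146051
```

View pics/w11c.png

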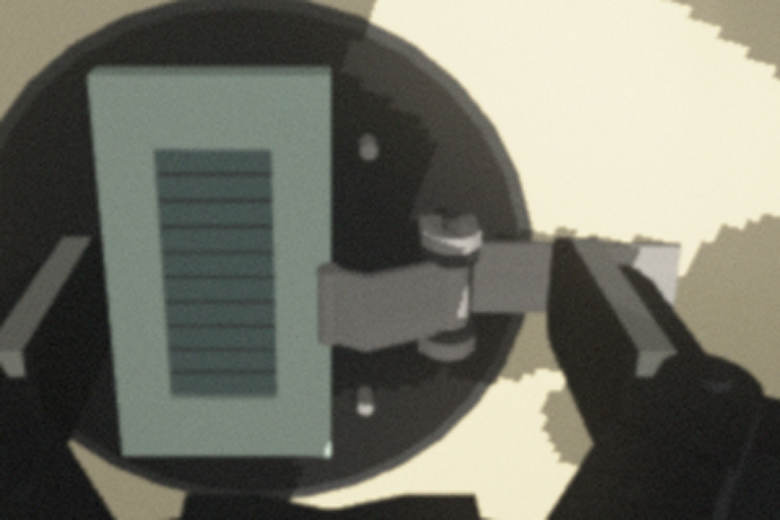

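Emit:
{"api": "apply_moves", "payload": {"targets": [[0,0.15,0,0],[0,0.15,0,0],[0,0.1,0,0],[0,0,0,0]]}}

```text
time_s: 14.75
eef_pos: [544.4, -34.1, 91.6]
ee_rot: [-0.0, -0.154, 0.988, 0.0]
force: [1.7, -2.8, 4.5]
grip_width: 0.937
```

Emit:
{"api": "apply_moves", "payload": {"targets": [[0,0.08,0,0],[0,0,0,0]]}}

```text
time_s: 14.95
eef_pos: [544.3, -33.7, 91.7]
ee_rot: [0.0, -0.154, 0.988, -0.0]
force: [1.4, -4.8, 4.4]
grip_width: 0.931
```

Run:
```python
from h import *
np.set_printoptions(precision=3,suppress=True)
q=readout.sense();p=[550.7,-53.1,1.879];print(inv(p,q['eef_pos']),q['force'],q['grip_width'])
c=save('wrist','w12.png');im=cv2.cvtColor(c['img'],cv2.COLOR_RGB2BGR); cv2.imwrite('pics/w12c.png',cv2.resize(im[170:370,150:450],None,fx=2.6,fy=2.6,interpolation=cv2.INTER_CUBIC))
```

```text
[20.41   0.232 91.715] [ 1.432 -4.77   4.359] 0.9308092338724139
```

View pics/w12c.png

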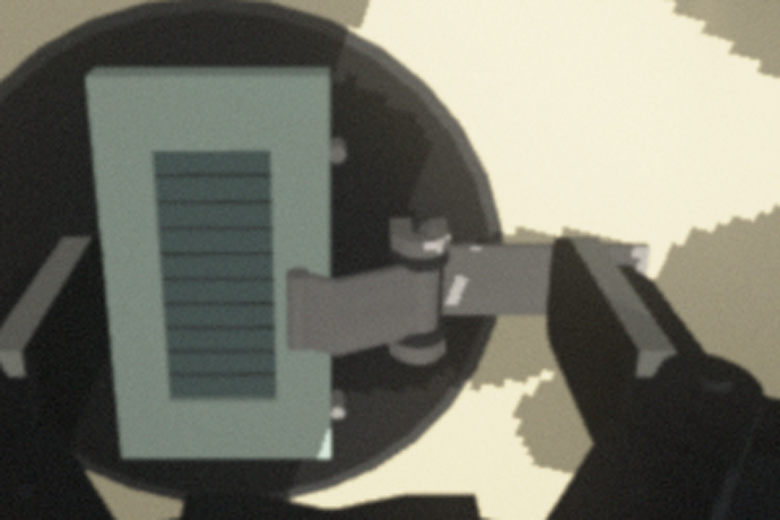

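Emit:
{"api": "apply_moves", "payload": {"targets": [[0,0.1,0,0],[0,0,0,0],[0,0,0,0],[0,0,0,0]]}}

```text
time_s: 15.4
eef_pos: [544.2, -33.4, 91.9]
ee_rot: [0.0, -0.154, 0.988, -0.001]
force: [1.9, -8.4, 3.3]
grip_width: 0.935
```

Run:
```python
from h import *
np.set_printoptions(precision=3,suppress=True)
q=readout.sense();p=[550.7,-53.1,1.879];print(inv(p,q['eef_pos']),q['force'],q['grip_width'])
c=save('wrist','w13.png');im=cv2.cvtColor(c['img'],cv2.COLOR_RGB2BGR); cv2.imwrite('pics/w13c.png',cv2.resize(im[170:370,150:450],None,fx=2.6,fy=2.6,interpolation=cv2.INTER_CUBIC))
k=lambda x,y:(150+(x+.5)/2.6-.5,170+(y+.5)/2.6-.5)
for u in [(331,68),(331,458),(122,458),(88,78)]: print(inv(p,atz(c,*k(*u),34)))
for v in [(21.5,26,33),(21.5,-26,33)]: print((proj(c,S(p,v))-[150,170])*2.6)
```

```text
[20.757  0.172 91.859] [ 1.896 -8.39   3.322] 0.934841299867829
[21.085 42.134 34.   ]
[ 21.193 -34.788  34.   ]
[-18.651 -34.907  34.   ]
[-18.507  40.381  34.   ]
[332.524 157.691]
[331.901 415.023]
```

View pics/w13c.png

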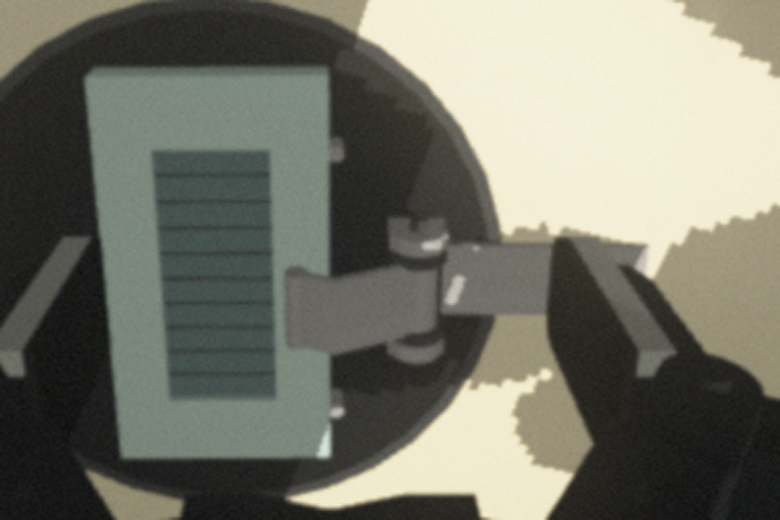

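Emit:
{"api": "apply_moves", "payload": {"targets": [[0,-0.2,0,0],[0,-0.2,0,0],[0,0,0,0],[0,0,-0.2,0],[0,0,-0.3,0],[0,0,-0.3,0],[0,0,-0.3,0],[0,0,-0.5,0]]}}

```text
time_s: 16.25
eef_pos: [545.0, -36.4, 107.7]
ee_rot: [-0.0, -0.153, 0.988, 0.0]
force: [-0.5, 0.7, 1.1]
grip_width: 0.931
```

Emit:
{"api": "apply_moves", "payload": {"targets": [[0,0,-1,0],[0,0,-2,0],[0,0,-2,0],[0,0,0,0],[0,0,0,0]]}}

```text
time_s: 16.75
eef_pos: [545.1, -36.4, 157.9]
ee_rot: [0.0, -0.153, 0.988, -0.0]
force: [0.5, -0.1, -0.4]
grip_width: 0.934
```

Run:
```python
from h import *
np.set_printoptions(precision=3,suppress=True)
q=readout.sense();p=[550.7,-53.1,1.879];print(inv(p,q['eef_pos']),q['force'],q['grip_width'])
c=save('wrist','w14.png');im=cv2.cvtColor(c['img'],cv2.COLOR_RGB2BGR); cv2.imwrite('pics/w14c.png',cv2.resize(im[150:330,150:450],None,fx=2.6,fy=2.6,interpolation=cv2.INTER_CUBIC))
for th in (.2,.245,.3,.4):
    L=42; print(th,[(proj(c,S(p,(36+L*np.cos(.4-th),y,30+L*np.sin(.4-th))))-150)*2.6 for y in (7,-7)])
for v in [(21.5,26,33),(21.5,-26,33),(20,36,34),(20,-36,34),(-20,0,34)]: print(v,(proj(c,S(p,v))-150)*2.6)
```

```text
[ 17.644   0.276 157.853] [ 0.485 -0.074 -0.351] 0.9339410481040641
0.2 [array([568.393, 191.68 ]), array([563.477, 243.652])]
0.245 [array([567.636, 189.099]), array([562.778, 240.676])]
0.3 [array([566.257, 185.981]), array([561.477, 237.081])]
0.4 [array([562.537, 180.444]), array([557.919, 230.69 ])]
(21.5, 26, 33) [343.943 111.739]
(21.5, -26, 33) [342.717 300.866]
(20, 36, 34) [338.081  72.806]
(20, -36, 34) [336.976 336.075]
(-20, 0, 34) [181.008 211.089]
```

View pics/w14c.png

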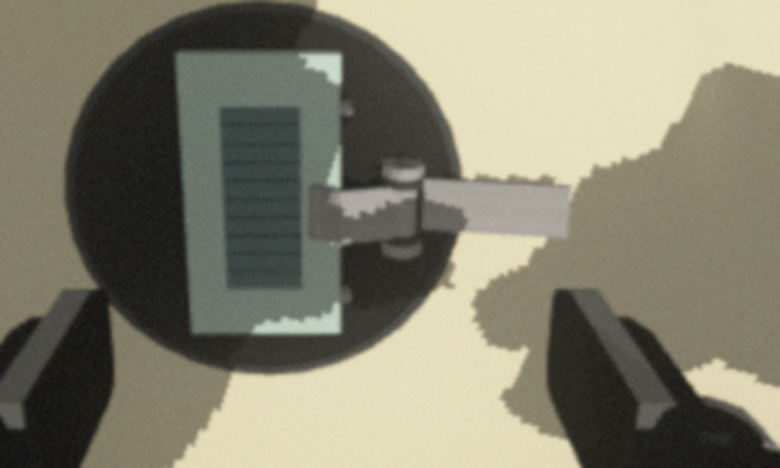

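Run:
```python
from h import *
np.set_printoptions(precision=1,suppress=True)
p=[550.7,-53.1,1.879]; c=capture('wrist')
k=lambda x,y:(150+(x+.5)/2.6-.5,150+(y+.5)/2.6-.5)
for u in [(342,52),(342,333),(192,333),(176,52)]: print(inv(p,atz(c,*k(*u),34)))
for u in [(347,108),(346,295)]: print('pin',inv(p,atz(c,*k(*u),33)))
s=save('scene','s14.png')
for t in ['sample_bottle','dropper','slide_box','tally']: print(t,[(round(x['location'][0]*560),round(x['location'][1]*420)) for x in nets.boxes_of('scene',t)[:1]])
print(ctrl.finish_job())
```

```text
[20.9 41.7 34. ]
[ 21.3 -34.1  34. ]
[-18.8 -34.1  34. ]
[-18.8  41.7  34. ]
pin [22.3 27.7 33. ]
pin [ 22.4 -23.3  33. ]
sample_bottle [(269, 322)]
dropper [(247, 234)]
slide_box [(261, 208)]
tally [(343, 316)]
the job is handed in; nothing more can be done
None
```

View pics/s14.png

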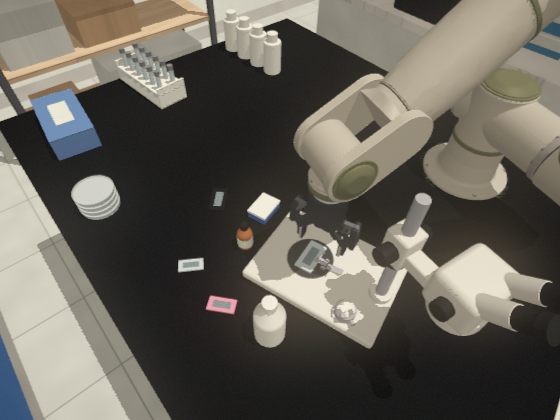

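The counting cell is clipped in place against both stop pins, and the job is handed in at about 17 s of the 45 s allowed. The hand-in gave no verdict.

**What I did**
1. I chose the cell on the stand, which is the larger of the two pale ones. The small pale, pink and black ones elsewhere on the bench were the look-alikes.
2. I squared the cell up to just short of the clip's nose with both fingertips.
3. I turned the gripper so its fingers lay along the stand and opened it to 80 mm. One fingertip pressed the clip's tail nearly to its end stop, about 0.38 rad as judged from the picture.
4. With the tail held, the other fingertip pushed the cell under the nose until the push force rose to about 8 N.
5. I backed off and lifted clear, which let the clip down.

**Last checks**
- **Cell position:** in the last wrist picture its leading edge touches both pins, square to within about 0.01 rad. By that picture the origin is at stand x of about 0 to 1 mm and y of about +2 to +4 mm.
- **Clip:** the nose lies on the cell. The clip's angle and clamping force could only be judged from the picture, because there is no direct reading.
- **Robot:** nothing touched, with the tool force near zero.
- **Other things:** the sample bottle, dropper, slide box and tally were found within 4 pixels of where they started, which is within the networks' error.

**Disagreement:** the top and scene cameras differed by about 7 mm on the stand's position. I used the wrist view of the pins, which matched their given positions to about 1 mm until the last picture. There they measured up to 3 mm off in y, so the final y is less certain.

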